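# Shut the marked air valve under the sliding cover

## Task

Open up the air box on the bench by pushing its metal cover along its rails, all the way against the end stop, without lifting it. Two valve handles then show in the bay: push the one that ends in a broad square plate fully shut, until it stops square across its pipe, and leave the plain straight handle as it is. Use the fingertips to push only: do not pinch the handle, leave the things standing around where they are, and finish with the hand clear.

Things in the scene. Friction and masses are not known exactly. Their poses are not given: they have to be found in the camera images.
- airbox: Fixed grey metal box on the bench, 210 mm (its x) by 519 mm (its y, from -257 to +262), top face 80 mm high. Origin: at bench height, mid-width; its frame turns with the box. The +y half is an open bay, the rest of the top a closed deck. Along y run two guide rails 14 mm high, inner faces at x = -99 and +99. A regulator 108 mm high is fixed behind the deck, x 105 to 194, y -185 to -135.
- bay (a point): Centre of the open bay at the height of the box's top face (y = +125 in the box's frame). The bay measures 170 mm (x) by 220 mm (y), floor 8 mm above the bench, and holds two valves side by side.
- stop (a point): Middle of the end stop's inner face at the deck's -y end, at the height of the box's top face (y = -247 in the box's frame). The stop is 14 mm high, between the rails; the rails' +y end is open.
- cover: Loose flat aluminium cover, about 0.5 kg, 193 (x) by 246 (y) by 24 mm high, too large to grip, lying on the box between the rails (2.5 mm play a side) over the bay. Origin: centre of underside; y as the box's y, at +106 to +126 mm in it at the start. Pushed with a few N on its +y end face, 123 mm from its origin, it slides to the stop, where its origin is at y = -124 and the bay is open.
- spade (a joint): Angle of the handle to be shut, the one that ends in a square plate: 0 open (along the pipe, pointing to the box's -x), 1.571 shut (across the pipe, pointing to the box's +y, at its stop). It turns clockwise seen from above, stays where it is left, and takes about 0.10 N m. Starts between 0 and 0.3.
- spade_axis (a point): Spindle of the handle to be shut, at the handle's top face, 66 mm above the bench (14 mm below the box's top face); at x = +20 in the box's frame and y = +70 or +165, the plain handle's being the other. Its frame is parallel to the box's.
- spade_tip (a point): Middle of the square plate, on the handle's top face, 51 mm from the spindle. The steel handle is 14 mm wide and 10 mm thick out to 38 mm from the spindle, then a plate 26 mm long, 30 mm wide, 12 mm thick reaches to 64 mm. Its underside is 54 mm above the bench; below it are the brass valve and copper pipe (top at 43 mm).
- plain (a joint): Angle of the plain handle, same meaning of values; starts between 0 and 0.3, to be left as it is.
- plain_tip (a point): A point on the top of the plain handle 51 mm from its spindle; that handle is a straight steel bar 14 mm wide and 64 mm long, at the same height and moving in the same way.
- jar: Loose jar with yellow lid, 54 mm across, 75 mm high, on the bench behind the bay. Origin: centre of underside.
- bin: Loose blue open parts bin, 90 x 120 x 50 mm high, on the bench behind the box. Origin: centre of underside.
- driver: Loose screwdriver lying in front of the box (robot's side), not to be moved.
- reel: Loose grey reel, 56 mm across, 42 mm high, standing on the bench beyond the box's +y end. Origin: centre of underside.
- meter: Loose orange multimeter, 75 x 150 x 39 mm high, lying in front of the box. Origin: centre of underside.
- wrench: Loose wrench lying beyond the box's -y end, not to be moved.

How it is judged:
By the outcome, as a careful person would: the job done as asked, in the order asked, and still so for the second after the job is handed in, with the robot touching nothing.
It also fails if it takes over 48 s, if anything falls off the work surface, if the arm or the gripper's body presses on something with over 40 N, if the wrist force passes 120 N, or if a joint passes its speed limit or range.

## Robot

A 6-joint arm with a two-finger parallel gripper is mounted at the origin on the work surface. World frame = base frame: x ahead of the robot, y to its left, z up, the work surface at z = 0. Lengths are in m, angles in degrees, forces in N, time in s.
With the tool pointing down it reaches from about 0.375 to 0.9 m from the base axis. Payload 3.1 kg.
Tool frame: the origin (TCP) lies at the very end of the fingers, on their centre line; the grasp point (between the pads) lies behind it (bot.grip_depth is the z of the grasp point in the tool frame, in m); z points along the fingers, y is the direction in which the jaws open and shut (so a half turn about z gives the same grasp; the last joint's range is limited). The gripper opens to 87 mm and grips with 3 to 60 N. Pads are 19 mm wide; open, the fingers measure 117 mm over their backs; the gripper's body (75 mm by 190 mm) begins 51 mm behind the grasp point.
Start: joints at [61.507, 30.224, 82.088, -0, 67.689, -10.227], TCP at [0.196, 0.593, 0.223] pointing down, gripper open.
Joint ranges: [-176.69, 176.69], [-43.24, 126.21], [12.49, 139.97], [-82, 262], [0, 151.66], [-163.58, 163.58]. Speed limits (degrees/s): [159.86, 159.86, 180, 180, 180, 180].

## Interface

Orientations are given as a 3x3 rotation matrix whose columns are the frame's x, y, z axes.
In Python, from rig import bot, vision gives the robot as it stands. The module is installed in compiled form; this text tells all that it offers.
- The arm moves only by the shell command python3 -m jog 'ROWS'. ROWS is JSON, a list of rows, each a list of 3 entries, a list of its own where there are three numbers: the shift along the tool's x, y, z in mm, then the turn, a rotation vector about the tool's x, y, z in degrees, then the closure, from 0 (fully open) to 1 (shut). In form: [[[dx, dy, dz], [wx, wy, wz], fingers], ...]. A call has 1 to 12 rows; each row is the pose to reach, as a shift and turn from the pose commanded when the call began, along the tool's axes at that moment; what a row does not reach only later rows make up. A row lasts 1/12 s, in which the tool goes at most 41.7 mm and 7.16 degrees, less where a joint would pass 70% of its speed; a pose out of reach is approached as far as the arm can. A call with a gripper value outside its range is refused whole. The fingers move at their own pace and stop on an object; the grip force is fixed at half the most. Time passes only in rows, so rows that repeat a pose let the fingers close. It gives the time, the measured TCP pose, the force and the opening at its end, in the units of the state.
- bot.read_state(): the state, without advancing time (a new reading comes with each control period).
- vision.capture(name): name is "scene" or "top" or "wrist"; returns the picture (480x640x3 uint8, red, green, blue); there is no depth.
- vision.camera_info(name): a dict with "intrinsics" (3x3 intrinsics, pixels), "dist" ([k1, k2, p1, p2, k3] as OpenCV has them; the pictures are not rectified), "camera_from_world" (4x4, takes a point from world to camera coordinates); the wrist camera has in their place "mount" (4x4, takes a point from camera to tool coordinates, whose origin is the TCP and whose axes are the flange's). Camera axes: x right, y up, looking along -z (the intrinsics and any distortion apply to the point x, -y, -z); pixel columns grow to the right and rows downward; lengths in m; the calibration is good to about 2 mm. A picture is of the moment at which its call begins: read the wrist's pose just before it. camera_info takes no time and is no camera call.
- bot.hand_in(): hands the job in, once; it reports no verdict.
The state is a dict: "time_s": time; "joint_positions": joint angles; "qvel": joint speeds; "tau": joint torques, N m; "position": TCP position; "tcp_rot": TCP orientation; "force": force on the tool from outside, world axes, zero at the start; "moment": the same for the moment, N m; "opening": opening from 0.0 (shut) to 1.0 (fully open).
Only numpy, scipy, OpenCV 4.12 (cv2) and the standard library are available. Lean on these libraries where they do the work, as an engineer would, in place of code of your own. Each camera call takes 0.05 s, during which the arm holds its last target. There are 200 camera calls.

## Working session

There is one attempt and no reset: what is moved stays moved. The work goes in short steps, Python scripts to look and compute and a shell command to move; the robot and the scene stay as the last step left them, time stands still between calls to the robot, and variables do not carry over. Pictures are saved under pics/ and viewed, about 8 in all and at most 12, crops included, and the job is handed in when it is done.

```bash
mkdir -p pics; python3 - <<'E'
from rig import bot, vision
import cv2,numpy as np
np.set_printoptions(precision=4,suppress=True)
s=bot.read_state();print(s['time_s'],s['position'],s['tcp_rot'],s['force'],bot.grip_depth)
for n in("scene","top"):
    cv2.imwrite(f'pics/{n}0.png',vision.capture(n)[:,:,::-1]);i=vision.camera_info(n);print(n,i)
print(vision.camera_info("wrist"))
E
```

```text
0.0 [0.1955 0.5929 0.2216] [[-0.9496  0.3134 -0.001 ]
 [ 0.3134  0.9496 -0.0019]
 [ 0.0004 -0.0022 -1.    ]] [-1.73    0.6421 -0.9118] -0.0187
scene {'intrinsics': array([[573.3267,   0.    , 330.9207],
       [  0.    , 573.3267, 242.5273],
       [  0.    ,   0.    ,   1.    ]]), 'dist': array([-0.1106,  0.    ,  0.    ,  0.    ,  0.    ]), 'camera_from_world': array([[ 0.8542,  0.5199,  0.0078, -0.5031],
       [-0.4003,  0.6479,  0.6481,  0.1773],
       [ 0.3319, -0.5567,  0.7615, -1.5036],
       [ 0.    ,  0.    ,  0.    ,  1.    ]])}
top {'intrinsics': array([[476.6715,   0.    , 314.1654],
       [  0.    , 476.6715, 239.2701],
       [  0.    ,   0.    ,   1.    ]]), 'dist': array([-0.0885,  0.    ,  0.    ,  0.    ,  0.    ]), 'camera_from_world': array([[ 0.0086, -0.9998, -0.0154, -0.0019],
       [ 0.9992,  0.008 ,  0.0387, -0.5523],
       [-0.0386, -0.0157,  0.9991, -1.1188],
       [ 0.    ,  0.    ,  0.    ,  1.    ]])}
{'intrinsics': array([[412.852 ,   0.    , 320.4645],
       [  0.    , 412.852 , 235.2686],
       [  0.    ,   0.    ,   1.    ]]), 'dist': array([0.0225, 0.    , 0.    , 0.    , 0.    ]), 'mount': array([[ 0.0017,  0.9679,  0.2512,  0.0693],
       [ 1.    , -0.0018, -0.0001, -0.0009],
       [ 0.0004,  0.2512, -0.9679, -0.1627],
       [ 0.    ,  0.    ,  0.    ,  1.    ]])}
```

View pics/top0.png

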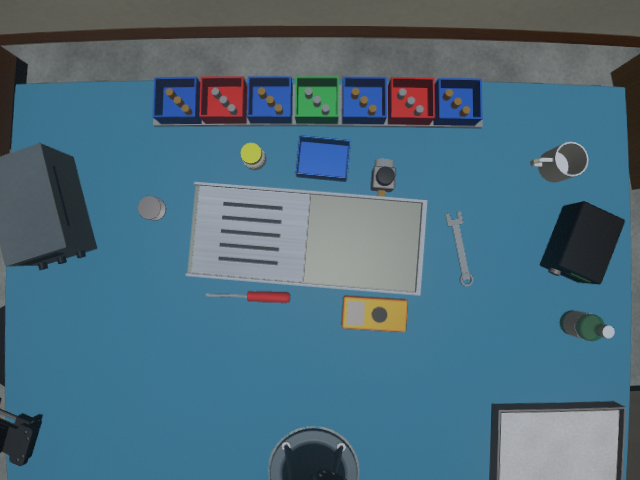

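View pics/scene0.png

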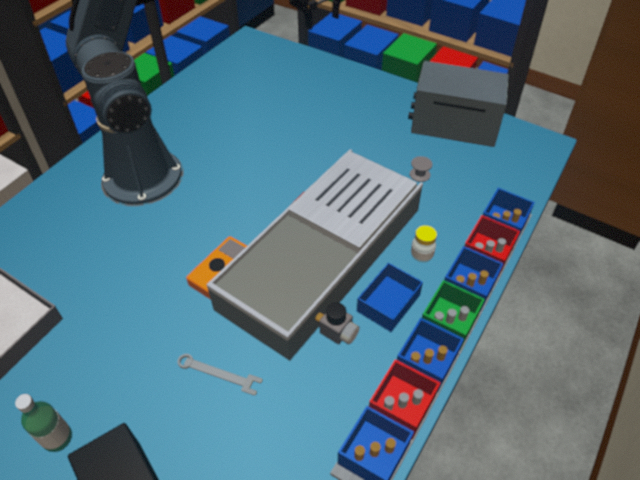

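Box runs nearly along world y, with its +y to the left (top corners about (195,184), (427,200), (420,294), (188,277)). The cover is on the left half, the reel at (151,208) and the regulator at (384,175).

```bash
cat > h.py <<'E'
import numpy as np,cv2
from rig import bot,vision
np.set_printoptions(precision=4,suppress=True)
def cam(n,st=None):
    i=vision.camera_info(n)
    if n=="wrist":
        T=np.eye(4);T[:3,:3]=st['tcp_rot'];T[:3,3]=st['position'];W=T@np.array(i['mount'])
    else: W=np.linalg.inv(i['camera_from_world'])
    return np.array(i['intrinsics']),np.array(i['dist']),W
def ray(c,px,z):
    K,d,W=c
    p=cv2.undistortPoints(np.array(px,float).reshape(-1,1,2),K,d)[:,0]
    D=np.c_[p[:,0],-p[:,1],-np.ones(len(p))]@W[:3,:3].T;o=W[:3,3]
    return o+D*((np.asarray(z)-o[2])/D[:,2])[:,None]
def proj(c,X):
    K,d,W=c;X=np.atleast_2d(X);M=np.linalg.inv(W);Y=X@M[:3,:3].T+M[:3,3]
    return cv2.projectPoints(Y*[1,-1,-1],np.zeros(3),np.zeros(3),K,d)[0][:,0]
E
python3 - <<'E'
from h import *
im=cv2.imread('pics/top0.png');h=cv2.cvtColor(im,cv2.COLOR_BGR2HSV)
m=((h[...,1]<90)&(h[...,2]>90)).astype(np.uint8)*255
m[:170]=0;m[310:]=0;m[:,:175]=0;m[:,435:]=0
m=cv2.morphologyEx(m,cv2.MORPH_OPEN,np.ones((5,5)))
cs,_=cv2.findContours(m,0,2);c=max(cs,key=cv2.contourArea)
q=cv2.boxPoints(cv2.minAreaRect(c));a=cv2.approxPolyDP(c,8,True)[:,0];print(q,a)
C=cam('top')
P=ray(C,q,np.full(4,.094));print(P)
ctr=P.mean(0);print('ctr',ctr,[np.linalg.norm(P[i]-P[(i+1)%4]) for i in range(4)])
e=[P[(i+1)%4]-P[i] for i in range(4)];L=max(e,key=lambda v:np.linalg.norm(v)*(1 if v[1]>0 else 0));u=L[:2]/np.linalg.norm(L[:2])
print('yaxis',u,'yaw',np.degrees(np.arctan2(-u[0],u[1])))
for n,p in dict(cov_seam1=(310,194),cov_seam2=(304,283),).items():print(n,ray(C,[p],[.1]))
print('reel',ray(C,[(152,208)],[.042]),'jar',ray(C,[(251,154)],[.075]))
crop=cv2.resize(im[165:310,130:440],None,fx=2.5,fy=2.5,interpolation=2);cv2.imwrite('pics/c1.png',crop)
E
```

```text
[[186.3969 276.4376]
 [194.1734 180.5276]
 [427.6654 199.4594]
 [419.8889 295.3694]] [[196 182]
 [187 275]
 [420 294]
 [426 200]]
[[ 0.4645  0.2834  0.094 ]
 [ 0.678   0.27    0.094 ]
 [ 0.639  -0.2483  0.094 ]
 [ 0.428  -0.2312  0.094 ]]
ctr [0.5524 0.0185 0.094 ] [np.float64(0.21390495265822412), np.float64(0.5198441950464656), np.float64(0.21166033257495537), np.float64(0.5158755942713352)]
yaxis [0.0708 0.9975] yaw -4.057584721275569
cov_seam1 [[0.6481 0.0112 0.1   ]]
cov_seam2 [[0.4534 0.0226 0.1   ]]
reel [[0.6215 0.3835 0.042 ]] jar [[0.7419 0.1464 0.075 ]]
```

View pics/c1.png

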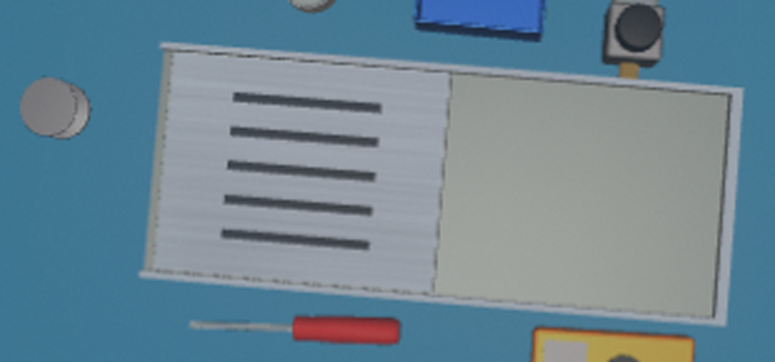

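```bash
python3 -m jog '[[[-450,-160,90],[0,0,76],0],[[-450,-160,90],[0,0,76],0],[[-450,-160,90],[0,0,76],0],[[-450,-160,90],[0,0,76],0],[[-450,-160,90],[0,0,76],0],[[-450,-160,90],[0,0,76],0],[[-450,-160,90],[0,0,76],0],[[-450,-160,90],[0,0,76],0],[[-450,-160,90],[0,0,76],0],[[-450,-160,90],[0,0,76],0],[[-450,-160,90],[0,0,76],0],[[-450,-160,90],[0,0,76],0]]'; python3 -m jog '[[[0,0,0],[0,0,0],0],[[0,0,0],[0,0,0],0]]'
python3 - <<'E'
from h import *
s=bot.read_state();cv2.imwrite('pics/w1.png',vision.capture('wrist')[:,:,::-1])
import json;json.dump({k:np.array(s[k]).tolist() for k in('position','tcp_rot')},open('w1.json','w'))
print(s['position'],s['tcp_rot'],s['force'],s['joint_positions'],s['time_s'])
E
```

```text
time_s: 1.1
position: [0.5759, 0.2975, 0.1314]
tcp_rot: [[0.079, 0.997, 0.0], [0.997, -0.079, -0.001], [-0.001, 0.001, -1.0]]
force: [0.1, -0.4, -0.6]
opening: 1.001
time_s: 1.27
position: [0.5737, 0.2989, 0.1314]
tcp_rot: [[0.078, 0.997, -0.002], [0.997, -0.078, -0.0], [-0.0, -0.002, -1.0]]
force: [0.5, -1.2, 0.4]
opening: 1.0
[0.5737 0.2989 0.1314] [[ 0.0776  0.997  -0.0019]
 [ 0.997  -0.0776 -0.0003]
 [-0.0004 -0.0018 -1.    ]] [ 0.4764 -1.1537  0.4192] [17.6304 38.0069 83.2161  0.0183 58.8834 22.0718] 1.2667
```

View pics/w1.png

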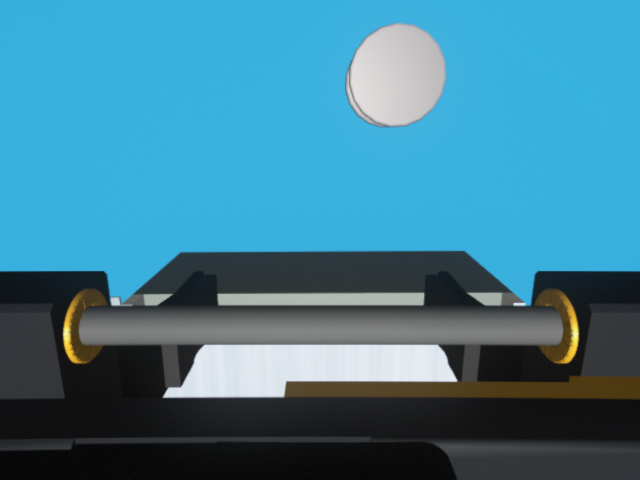

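The wrist view shows the box's +y end: bench edge from (181,253) to (465,251), top edge at row about 293, and the cover's bright end face below it. The view is symmetric, so lateral alignment is good.

```bash
python3 - <<'E'
from h import *
import json;s=json.load(open('w1.json'));C=cam('wrist',s)
print(ray(C,[(181,253),(465,251)],np.zeros(2)),ray(C,[(143,293),(507,292)],np.full(2,.08)),ray(C,[(330,304)],[.08]))
o=np.array([.5522,.016]);u=np.array([.0728,.9973])
for y in(.247,.262):print(proj(C,[[*(o+y*u),.08],[*(o+y*u),.104],[*(o+y*u),0]]))
E
```

```text
[[0.4674 0.2844 0.    ]
 [0.6776 0.2701 0.    ]] [[0.473  0.2854 0.08  ]
 [0.6738 0.2709 0.08  ]] [[0.5759 0.2709 0.08  ]]
[[321.0531 318.7583]
 [321.0044 339.9325]
 [321.1629 271.1149]]
[[320.9789 294.0046]
 [320.921  312.7485]
 [321.109  252.0448]]
```

```bash
python3 -m jog '[[[0,0,20],[0,0,-0.4],0],[[0,0,43],[0,0,-0.4],0],[[0,0,43],[0,0,-0.4],0],[[-10,0,43],[0,0,-0.4],0],[[-18,0,43],[0,0,-0.4],0],[[-24,0,43],[0,0,-0.4],0],[[-30,0,43],[0,0,-0.4],0],[[-36,0,43],[0,0,-0.4],0],[[-44,0,43],[0,0,-0.4],0],[[-52,0,43],[0,0,-0.4],0],[[-60,0,43],[0,0,-0.4],0]]'; python3 -m jog '[[[-8,0,0],[0,0,0],0],[[-16,0,0],[0,0,0],0],[[-24,0,0],[0,0,0],0],[[-32,0,0],[0,0,0],0],[[-40,0,0],[0,0,0],0],[[-48,0,0],[0,0,0],0],[[-56,0,0],[0,0,0],0],[[-64,0,0],[0,0,0],0],[[-72,0,0],[0,0,0],0],[[-80,0,0],[0,0,0],0]]'
```

```text
time_s: 2.23
position: [0.5695, 0.2405, 0.0905]
tcp_rot: [[0.067, 0.998, 0.003], [0.998, -0.067, 0.001], [0.001, 0.003, -1.0]]
force: [0.2, 4.7, 2.7]
opening: 1.002
time_s: 3.07
position: [0.5629, 0.16, 0.0894]
tcp_rot: [[0.067, 0.998, -0.0], [0.998, -0.067, -0.0], [-0.0, -0.0, -1.0]]
force: [0.2, 4.5, 3.0]
opening: 0.998
```

```bash
python3 -m jog '[[[-10,0,0],[0,0,0],0],[[-20,0,0],[0,0,0],0],[[-30,0,0],[0,0,0],0],[[-40,0,0],[0,0,0],0],[[-50,0,0],[0,0,0],0],[[-60,0,0],[0,0,0],0],[[-70,0,0],[0,0,0],0],[[-80,0,0],[0,0,0],0],[[-90,0,0],[0,0,0],0],[[-100,0,0],[0,0,0],0],[[-108,0,0],[0,0,0],0],[[-115,0,0],[0,0,0],0]]'; python3 -m jog '[[[-3,0,0],[0,0,0],0],[[-6,0,0],[0,0,0],0],[[-9,0,0],[0,0,0],0],[[-12,0,0],[0,0,0],0]]'
```

```text
time_s: 4.07
position: [0.5551, 0.0451, 0.0895]
tcp_rot: [[0.068, 0.998, -0.001], [0.998, -0.068, -0.0], [-0.0, -0.001, -1.0]]
force: [-0.1, 4.0, 2.7]
opening: 0.999
time_s: 4.4
position: [0.5544, 0.0342, 0.0894]
tcp_rot: [[0.067, 0.998, -0.001], [0.998, -0.067, 0.0], [0.0, -0.001, -1.0]]
force: [-0.2, 3.9, 0.7]
opening: 1.002
```

```bash
python3 -m jog '[[[-3,0,0],[0,0,0],0],[[-6,0,0],[0,0,0],0],[[-8,0,0],[0,0,0],0]]'; python3 -m jog '[[[-1.5,0,0],[0,0,0],0],[[-3,0,0],[0,0,0],0]]';python3 -m jog '[[[-1.5,0,0],[0,0,0],0],[[-3,0,0],[0,0,0],0]]'
```

```text
time_s: 4.65
position: [0.5547, 0.0275, 0.0895]
tcp_rot: [[0.07, 0.998, 0.002], [0.998, -0.07, 0.003], [0.003, 0.001, -1.0]]
force: [4.3, 13.3, 0.2]
opening: 0.997
time_s: 4.82
position: [0.5552, 0.0273, 0.0896]
tcp_rot: [[0.072, 0.997, 0.003], [0.997, -0.072, 0.008], [0.008, 0.002, -1.0]]
force: [6.8, 22.7, 0.6]
opening: 1.001
time_s: 4.98
position: [0.5552, 0.0271, 0.0896]
tcp_rot: [[0.073, 0.997, 0.004], [0.997, -0.073, 0.012], [0.012, 0.003, -1.0]]
force: [8.5, 32.1, 1.1]
opening: 0.996
```

```bash
python3 -m jog '[[[20,0,0],[0,0,0],0],[[20,0,0],[0,0,0],0],[[30,0,-40],[0,0,0],0],[[35,0,-80],[0,0,0],0],[[38,0,-120],[0,0,0],0],[[38,0,-160],[0,0,0],0],[[38,0,-170],[0,0,0],0],[[38,0,-170],[0,0,0],0],[[38,0,-170],[0,0,0],0]]'
python3 - <<'E'
from h import *
s=bot.read_state();w=vision.capture('wrist')[:,:,::-1]
import json;json.dump({k:np.array(s[k]).tolist() for k in('position','tcp_rot')},open('w2.json','w'))
t=vision.capture('top')[:,:,::-1];cv2.imwrite('pics/top2.png',t);cv2.imwrite('pics/w2.png',w)
print(s['position'],s['force'])
E
```

```text
time_s: 5.73
position: [0.5558, 0.0571, 0.2592]
tcp_rot: [[0.068, 0.998, -0.0], [0.998, -0.068, -0.001], [-0.001, -0.0, -1.0]]
force: [-0.7, -0.3, -0.8]
opening: 1.002
[0.5558 0.0571 0.2592] [-0.6654 -0.2731 -0.8133]
```

View pics/w2.png

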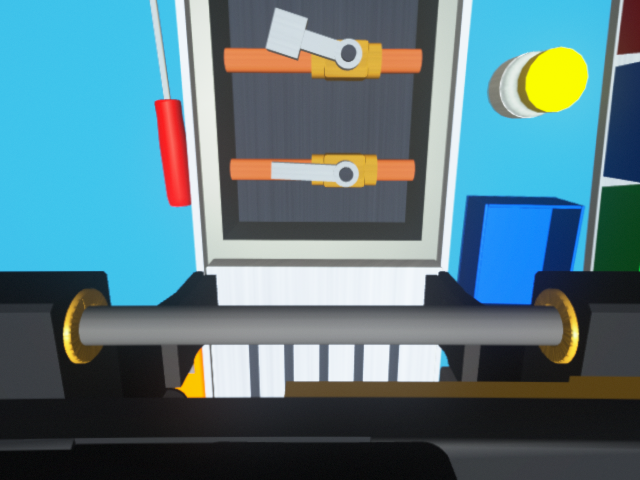

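The bay is open. The spade is the far valve (y=165), spindle (348,53), plate centre (287,33); the plain handle has its spindle at (346,174) and runs to (272,171).

```bash
python3 - <<'E'
from h import *
import json;s=json.load(open('w2.json'));C=cam('wrist',s)
P=ray(C,[(348,53),(287,33),(346,174),(272,171),(204,264),(441,264)],np.array([.066]*4+[.08,.08]));print(P)
o=np.array([.5522,.016]);u=np.array([.071,.9975]);x=np.array([u[1],-u[0]])
R=P[:,:2]-o;B=np.c_[R@x,R@u];print(B,np.linalg.norm(B[0]-B[1]))
d=B[1]-B[0];print('spade',np.arctan2(d[1],-d[0]));d=B[3]-B[2];print('plain',np.arctan2(d[1],-d[0]))
print((np.array(s['position'])[:2]-o)@x,(np.array(s['position'])[:2]-o)@u)
E
```

```text
[[0.5847 0.1803 0.066 ]
 [0.5376 0.1978 0.066 ]
 [0.5784 0.0849 0.066 ]
 [0.5154 0.0916 0.066 ]
 [0.4504 0.0167 0.08  ]
 [0.6561 0.0032 0.08  ]]
[[ 0.0208  0.1662]
 [-0.0275  0.1803]
 [ 0.0212  0.0706]
 [-0.0421  0.0728]
 [-0.1016 -0.0065]
 [ 0.1046 -0.0054]] 0.050314595924775184
spade 0.2860597871005064
plain 0.03499405410072356
0.0006361794203360694 0.04128683812725747
```

```bash
python3 -m jog '[[[35,-17,0],[0,0,0],1],[[70,-35,0],[0,0,0],1],[[95,-47,30],[0,0,0],1],[[95,-47,70],[0,0,0],1],[[95,-47,110],[0,0,0],1],[[95,-47,130],[0,0,0],1],[[95,-47,130],[0,0,0],1],[[95,-47,130],[0,0,0],1],[[95,-47,130],[0,0,0],1],[[95,-47,130],[0,0,0],1]]'
python3 - <<'E'
from h import *
s=bot.read_state();w=vision.capture('wrist')[:,:,::-1]
import json;json.dump({k:np.array(s[k]).tolist() for k in('position','tcp_rot')},open('w3.json','w'))
cv2.imwrite('pics/w3.png',w)
t=cv2.imread('pics/top2.png');cv2.imwrite('pics/c2.png',cv2.resize(t[165:310,130:440],None,fx=2.5,fy=2.5,interpolation=2))
E
```

```text
time_s: 6.67
position: [0.517, 0.1559, 0.1307]
tcp_rot: [[0.068, 0.998, 0.003], [0.998, -0.068, 0.0], [0.0, 0.003, -1.0]]
force: [1.1, -0.2, 0.6]
opening: 0.325
```

View pics/w3.png

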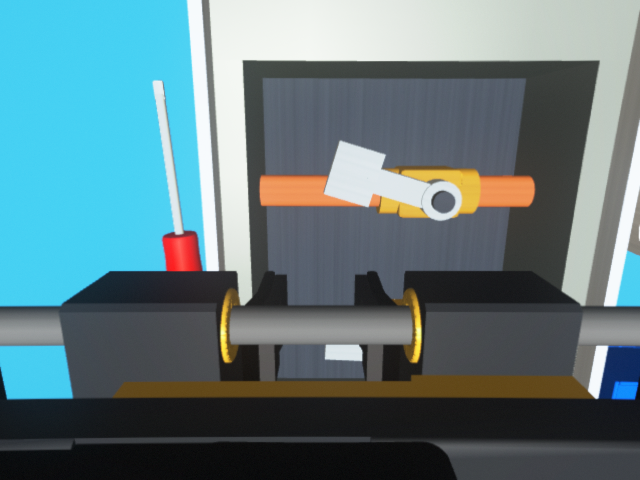

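The fingers are still closing. The spade spindle is at (442,201) and its plate at about (355,174), both clear of the fingertips.

```bash
python3 -m jog '[[[0,0,0],[0,0,0],1],[[0,0,0],[0,0,0],1],[[0,0,0],[0,0,0],1],[[0,0,0],[0,0,0],1],[[0,0,0],[0,0,0],1],[[0,0,0],[0,0,0],1]]'
python3 - <<'E'
from h import *
import json;s=json.load(open('w3.json'));C=cam('wrist',s)
P=ray(C,[(442,201),(355,174)],np.full(2,.066))
o=np.array([.5522,.016]);u=np.array([.071,.9975]);x=np.array([u[1],-u[0]])
f=lambda p:np.array([(np.array(p)[:2]-o)@x,(np.array(p)[:2]-o)@u])
B=[f(p) for p in P];d=B[1]-B[0];th=np.arctan2(d[1],-d[0]);S=B[0];print(B,np.linalg.norm(d),th)
t=f(bot.read_state()['position']);print(t,bot.read_state()['position'])
S=(S+[.0208,.1662])/2
for a in np.r_[.15,np.linspace(.3,1.571,10),1.62]:
    dd=np.array([-np.cos(a),np.sin(a)]);n=np.array([np.sin(a),np.cos(a)])
    c=S+.050*dd-.015*n-[.015,.0095]-t;print(round(a,2),'tool dx,dy mm',(c[::-1]*1000).round(1))
E
```

```text
time_s: 7.22
position: [0.5158, 0.1561, 0.1297]
tcp_rot: [[0.067, 0.998, 0.0], [0.998, -0.067, 0.0], [0.0, 0.0, -1.0]]
force: [-0.6, 0.4, -0.3]
opening: 0.007
[array([0.0216, 0.1657]), array([-0.0272,  0.1805])] 0.05096690550332965 0.2938984327540726
[-0.0463  0.1371] [0.5158 0.1561 0.1297]
0.15 tool dx,dy mm [12.   0.8]
0.3 tool dx,dy mm [19.8  0.3]
0.44 tool dx,dy mm [27.1  0.9]
0.58 tool dx,dy mm [34.3  2.5]
0.72 tool dx,dy mm [41.2  5.1]
0.86 tool dx,dy mm [47.6  8.6]
1.01 tool dx,dy mm [53.5 13. ]
1.15 tool dx,dy mm [58.7 18.3]
1.29 tool dx,dy mm [63.2 24.1]
1.43 tool dx,dy mm [66.7 30.6]
1.57 tool dx,dy mm [69.3 37.5]
1.62 tool dx,dy mm [70. 40.]
```

```bash
python3 -m jog '[[[0,0,30],[0,0,0],1],[[0,0,60],[0,0,0],1],[[0,0,77],[0,0,0],1],[[0,0,77],[0,0,0],1],[[8,0,77],[0,0,0],1],[[14,0,77],[0,0,0],1],[[20,0,77],[0,0,0],1]]'; python3 -m jog '[[[4,0,0],[0,0,0],1],[[7,1,0],[0,0,0],1],[[11,1,0],[0,0,0],1],[[14,2,0],[0,0,0],1],[[18,3,0],[0,0,0],1],[[21,5,0],[0,0,0],1],[[24,7,0],[0,0,0],1],[[27,9,0],[0,0,0],1],[[27,9,0],[0,0,0],1]]'
python3 - <<'E'
from h import *
w=vision.capture('wrist')[:,:,::-1]
cv2.imwrite('pics/w4.png',w)
E
```

```text
time_s: 7.8
position: [0.5184, 0.1769, 0.0539]
tcp_rot: [[0.067, 0.998, 0.003], [0.998, -0.067, 0.0], [0.001, 0.003, -1.0]]
force: [-0.1, -2.4, 0.1]
opening: 0.003
time_s: 8.55
position: [0.5275, 0.203, 0.0522]
tcp_rot: [[0.067, 0.998, -0.001], [0.998, -0.067, 0.0], [0.0, -0.001, -1.0]]
force: [-2.0, 0.9, -0.3]
opening: 0.006
```

View pics/w4.png

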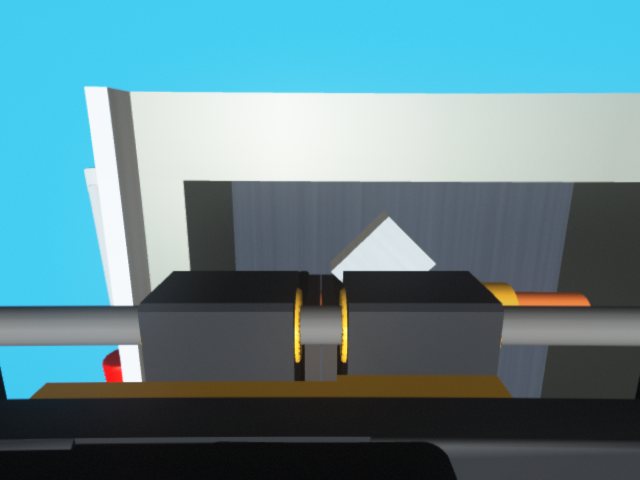

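The plate has turned to about 45°, moving with the fingertips. I'll continue along the arc.

```bash
python3 -m jog '[[[3,2,0],[0,0,0],1],[[6,4,0],[0,0,0],1],[[9,7,0],[0,0,0],1],[[12,10,0],[0,0,0],1],[[14,12,0],[0,0,0],1],[[16,15,0],[0,0,0],1],[[18,18,0],[0,0,0],1],[[20,22,0],[0,0,0],1],[[21,25,0],[0,0,0],1],[[22,28,0],[0,0,0],1]]'; python3 -m jog '[[[0,1.5,0],[0,0,0],1],[[0,3,0],[0,0,0],1]]'; python3 -m jog '[[[0,1.5,0],[0,0,0],1],[[0,3,0],[0,0,0],1]]'
```

```text
time_s: 9.43
position: [0.558, 0.2228, 0.0527]
tcp_rot: [[0.067, 0.998, 0.001], [0.998, -0.067, 0.0], [0.0, 0.001, -1.0]]
force: [-2.6, 2.0, -0.3]
opening: 0.001
time_s: 9.6
position: [0.561, 0.2223, 0.0527]
tcp_rot: [[0.068, 0.998, 0.001], [0.998, -0.068, 0.0], [0.0, 0.001, -1.0]]
force: [-2.7, 1.9, -0.5]
opening: 0.006
time_s: 9.77
position: [0.5635, 0.222, 0.0527]
tcp_rot: [[0.068, 0.998, 0.0], [0.998, -0.068, 0.0], [0.0, 0.0, -1.0]]
force: [-2.7, 1.7, 1.0]
opening: 0.006
```

```bash
python3 -m jog '[[[0,1.5,0],[0,0,0],1],[[0,3,0],[0,0,0],1]]'; python3 -m jog '[[[0,1.5,0],[0,0,0],1],[[0,3,0],[0,0,0],1]]'; python3 -m jog '[[[0,1,0],[0,0,0],1],[[0,2,0],[0,0,0],1]]'
```

```text
time_s: 9.93
position: [0.5651, 0.2219, 0.0526]
tcp_rot: [[0.068, 0.998, -0.003], [0.998, -0.068, 0.0], [0.0, -0.003, -1.0]]
force: [-6.3, 3.1, 4.5]
opening: -0.001
time_s: 10.1
position: [0.5651, 0.2219, 0.0525]
tcp_rot: [[0.068, 0.998, -0.009], [0.998, -0.068, 0.0], [-0.001, -0.009, -1.0]]
force: [-12.4, 4.1, 7.7]
opening: 0.002
time_s: 10.27
position: [0.5652, 0.2219, 0.0525]
tcp_rot: [[0.068, 0.998, -0.013], [0.998, -0.068, -0.0], [-0.001, -0.013, -1.0]]
force: [-13.3, 4.8, 10.4]
opening: 0.011
```

```bash
python3 -m jog '[[[0,-12,0],[0,0,0],1],[[0,-25,0],[0,0,0],1],[[0,-25,0],[0,0,0],1],[[0,-25,-35],[0,0,0],1],[[0,-25,-70],[0,0,0],1],[[-10,-15,-110],[0,0,0],1],[[-40,0,-150],[0,0,0],1],[[-75,0,-180],[0,0,0],1],[[-110,0,-207],[0,0,0],1],[[-150,0,-220],[0,0,0],1],[[-164,0,-220],[0,0,0],1],[[-164,0,-220],[0,0,0],1]]'; python3 -m jog '[[[0,0,0],[0,0,0],1],[[0,0,0],[0,0,0],1]]'
python3 - <<'E'
from h import *
s=bot.read_state();w=vision.capture('wrist')[:,:,::-1]
import json;json.dump({k:np.array(s[k]).tolist() for k in('position','tcp_rot')},open('w5.json','w'))
cv2.imwrite('pics/w5.png',w)
E
```

```text
time_s: 11.27
position: [0.5636, 0.0515, 0.2761]
tcp_rot: [[0.073, 0.997, 0.009], [0.997, -0.073, -0.005], [-0.004, 0.009, -1.0]]
force: [0.2, 0.7, -0.5]
opening: 0.006
time_s: 11.43
position: [0.561, 0.0574, 0.2727]
tcp_rot: [[0.069, 0.998, 0.001], [0.998, -0.069, -0.0], [0.0, 0.001, -1.0]]
force: [-0.6, 0.2, -1.2]
opening: 0.009
```

View pics/w5.png

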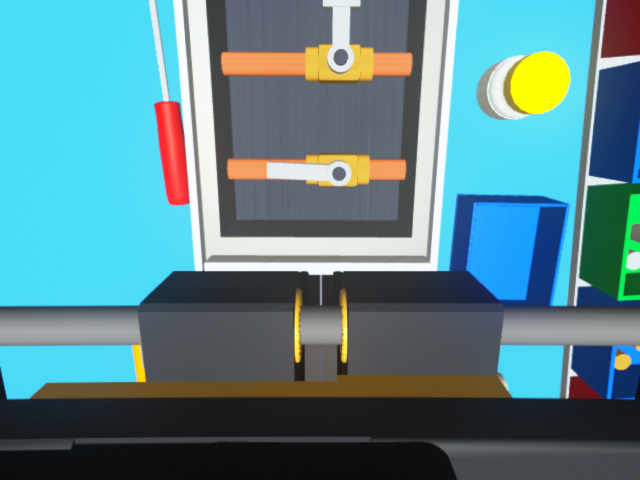

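The spade now stands square across its pipe: spindle (341,57), bar straight up to the plate at (341,0). The plain handle is unchanged. I'll move the hand away and check the cover from above.

```bash
python3 -m jog '[[[40,0,-10],[0,0,0],1],[[80,0,-20],[0,0,0],1],[[120,0,-20],[0,0,0],1],[[160,0,-20],[0,0,0],1],[[200,-30,-20],[0,0,0],1],[[240,-60,-20],[0,0,0],1],[[280,-80,-20],[0,0,0],1],[[320,-100,-20],[0,0,0],1],[[350,-120,-20],[0,0,0],1],[[380,-140,-20],[0,0,0],1],[[380,-140,-20],[0,0,0],1],[[380,-140,-20],[0,0,0],1]]'
python3 - <<'E'
from h import *
import json;C=cam('wrist',json.load(open('w5.json')))
P=ray(C,[(341,57),(341.5,3),(339,174),(267,171)],np.full(4,.066))[:,:2]
o=np.array([.5522,.016]);u=np.array([.071,.9975]);x=np.array([u[1],-u[0]]);B=np.c_[(P-o)@x,(P-o)@u]
for i in(0,2):
    d=B[i+1]-B[i];print(B[i],np.arctan2(d[1],-d[0]))
t=vision.capture('top')[:,:,::-1];cv2.imwrite('pics/top6.png',t);cv2.imwrite('pics/c6.png',cv2.resize(t[125:310,130:440],None,fx=2.5,fy=2.5,interpolation=2))
T=cam('top')
for y,z in((-.001,.104),(-.247,.104),(-.247,.094)):print(y,[((p-[130,125])*2.5).round(1) for p in proj(T,[[*(o+y*u+k*x),z] for k in(-.09,.09)])])
E
```

```text
time_s: 12.48
position: [0.4429, 0.4504, 0.2915]
tcp_rot: [[0.06, 0.998, -0.001], [0.998, -0.06, -0.0], [-0.0, -0.001, -1.0]]
force: [0.5, -0.6, -0.4]
opening: 0.002
[0.0214 0.1662] 1.5630089742832525
[0.0213 0.07  ] 0.03697552867986393
-0.001 [array([436.3, 384.9]), array([452.8, 178.9])]
-0.247 [array([718.9, 407.3]), array([733.6, 201.2])]
-0.247 [array([716.6, 406.6]), array([731.2, 202.4])]
```

View pics/c6.png

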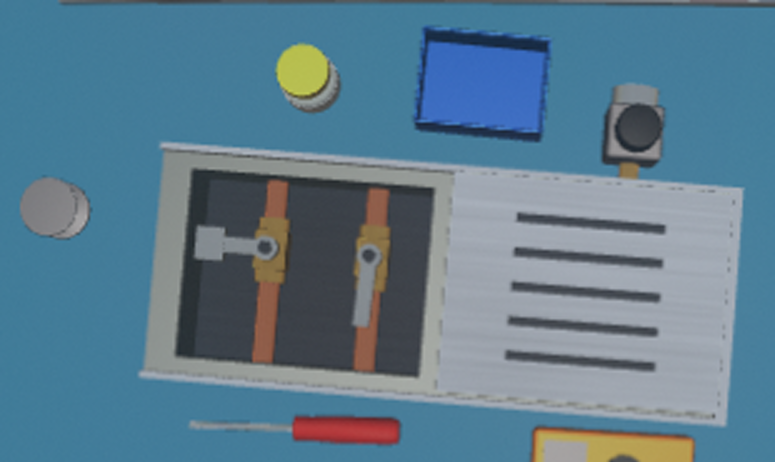

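The cover's edge runs (453,172)–(438,388), where it should be at the stop. The spade is across its pipe and nothing around the box has moved.

```bash
python3 -c "
from rig import bot
s=bot.read_state();print(s['time_s'],s['force']);print(bot.hand_in())"
```

```text
12.5333 [-0.13721642 -1.25999887  0.92631408]
the job is handed in; nothing more can be done
None
```

The job is done and handed in at 12.5 s of the allowed 48 s.

- **Cover:** I pushed it along its rails with the open fingertips until it stopped against the end stop. The push force rose to about 32 N with no further travel. In the last top view its edge lies within about 1 mm of where it should be at the stop.
- **Spade handle:** I pushed it shut with the closed fingertips, without pinching it. The force rose to about 13 N at its stop. The last measurement gave 1.563 rad, against 1.571 for fully shut; the difference is within what I can read from the picture.
- **Plain handle:** It measured 0.035 rad before and 0.037 rad after, so it was left as it was.
- **Surroundings:** The jar, bin, reel and driver, and the part of the meter in view, showed no movement in the last top view. The wrench was outside that last crop, so I didn't check it, but the hand never went near it.
- **Hand:** It finished clear at z = 0.29 m with no contact force.

No final check failed. My first estimate of the finger width was too large, so the spade needed about 8 mm more push than planned before it stopped.

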